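Third hand for a propagating case's light

ROBOT

A 6-joint arm with a two-finger parallel gripper is mounted at the origin on a cart in front of the work surface, level with it; the furniture and walls round the work are solid. World frame = base frame: x ahead of the robot, y to its left, z up, the work surface at z = 0. Lengths are in m, angles in rad, forces in N, time in s.
With the tool pointing down it reaches from about 0.325 to 1 m from the base axis. Payload 5.1 kg.
Tool frame: the origin (TCP) lies midway between the tips of the shut fingers; the grasp point (between the pads) lies 19 mm behind it; z points along the fingers, y is the line along which they close (so a half turn about z gives the same grasp; the last joint's range is limited). The gripper opens to 85 mm and grips with 20 to 120 N. Pads are 22 mm wide; open, the fingers measure 114 mm over their backs; the gripper's body (76 mm by 85 mm) begins 54 mm behind the grasp point. The pads swing forward as they close: fully open they stand 13 mm farther back than shut.
Start: joints at [-1.43, 0.124, 1.65, -0, 1.367, -0.083], TCP at [0.144, -0.634, 0.231] pointing down, gripper open.
Joint ranges: [-2.61, 2.61], [-1.02, 2.33], [0.03, 2.71], [-1.35, 4.49], [0.32, 2.68], [-2.91, 2.91]. Speed limits (rad/s): [2.57, 2.57, 3.14, 3.14, 3.14, 3.14].

INTERFACE

Orientations are given as a unit quaternion [x, y, z, w].
In Python, from cell import readout, eyes, manip gives the robot as it stands.
- The arm moves only by the tool arm_command, never from a script. Its argument "plan" is a list of rows, each a list of 4 numbers: the shift along the tool's x, y, z in m, then the turn about the tool's z in rad. A call has 1 to 5 rows; each row is the pose to reach, as a shift and turn from the pose commanded when the call began, along the tool's axes at that moment; what a row does not reach only later rows make up. A row lasts 1/10 s, in which the tool goes at most 50 mm and 8.59 degrees, less where a joint would pass 70% of its speed; a pose out of reach is approached as far as the arm can. A call with a gripper value outside its range is refused whole. "fingers" is the opening, from -1 (shut) to 1 (fully open), so that 0 is half open, set as the call begins (left out, the last holds). The fingers move at their own pace and stop on an object; "grip_force" is the grip in N (left out, the last holds). Time passes only in rows, so rows that repeat a pose let the fingers close. It gives the time, the measured TCP pose, the force, the opening and the grip force at its end, in the units of the state.
- readout.state(): the state, without advancing time (a new reading comes with each control period).
- eyes.grab_frame(name): name is "side" or "top"; returns (picture, depth): 420x560x3 uint8, red, green, blue; 420x560 float32, m along the optical axis (not along the pixel's ray), 0 where there is no reading.
- eyes.calibration(name): a dict with "vertical_fov" (degrees; the focal length in pixels is half the picture's height over the tangent of half this angle, whatever the lens; pixels are square), "cx", "cy" (the principal point, pixels), "rvec" (rotation vector, rad) and "tvec" (3), from world to camera coordinates, as OpenCV has them. Camera axes: x right, y down, z forward; pixel columns grow to the right and rows downward; lengths in m; the calibration is good to about 2 mm. A picture is of the moment at which its call begins. calibration takes no time and is no camera call.
- manip.job_done(): hands the job in; it is judged then, once.
The state is a dict: "time_s": time; "qpos": joint angles; "joint_vel": joint speeds; "joint_torque": joint torques, N m; "position": TCP position; "orientation": TCP orientation; "wrist_force": force on the tool from outside, world axes, zero at the start; "wrist_torque": the same for the moment, N m; "width": finger opening in m; "finger_force": force on a finger pad.
Only numpy, scipy, OpenCV 4.12 (cv2) and the standard library are available. Lean on these libraries where they do the work, as an engineer would, in place of code of your own. Each camera call takes 0.05 s, during which the arm holds its last target. There are 200 camera calls.

TASK

The glazed lid lying on the bench belongs on the small sloping wooden propagating case: lift it by its handle, carry it over, and lean it on the slope between the two side cheeks, handle outwards and its wide rail at the bottom, with that lower edge down against the stop at the foot of the slope. Then be my third hand while I turn the buttons over its edges: press the lid squarely and steadily into the case with about 15 newtons, so that its face sinks just below the tops of the cheeks all round but none of its four sprung rubber buffers is driven hard home. Press gently, leave the other things on the bench alone, and finish while still pressing: do not let up or move away.

Things in the scene. Friction and masses are not known exactly. Their poses are not given: they have to be found in the camera images.
- light: the lid ('light'): a pane in a pale wooden frame, 220 (x) x 200 (y) x 16 mm, 0.28 to 0.52 kg, loose, flat on the bench, handle up, wide rail towards the robot within 0.5 rad. Origin: centre of the underside; x points from the lower (40 mm wide) rail to the upper (28 mm) rail, z out of the face with the handle. Its centre of mass is about 5 mm from the origin towards -x
- light_grip (a point): middle of the handle's bar, straight above the light's origin, 46 mm over the underside (30 mm over the face). The bar: dark steel, along the light's y, 104 mm long, 14 x 14 mm, 23 mm free under it, posts 46 mm either side of the middle. Grip it across, along the light's x. Axes as the light's
- light_foot (a point): middle of the lower edge of the light's underside, 110 mm from its origin along its -x. Axes as the light's
- case: propagating case, fixed: wooden, 200 (x) x 242 (y) mm, 57 mm tall in front, 196 mm at the back, two pots inside. Origin: centre of its underside, z up; -x is its low front, facing the robot within 0.25 rad. The light's place is a slope of 35 degrees (0.611 rad) between two cheeks 210 mm apart (5 mm clear each side). Metal turn-buttons stand 6 mm over the cheeks' tops, outside the opening
- case_seat (a point): middle of the foot of the slope, on the stop's face, 90 mm in front of and 50 mm above the case's origin; x points up the slope (top end open), y left along the stop, z out of the slope. Stop and cheek tops: z = 18 mm. Seated light: axes parallel to these, lower edge at x = 0, origin at x = 110, y = 0 mm; underside touches the free buffers at z = 4.5 and is near z = -0.5 under 15 N. Ledges: z = -5
- buffer_low_left (a joint): buffer of the case, a black rubber plunger 12 mm across on a spring (800 N/m, so 0.8 N per mm); the value is how far it is pushed in along the slope's normal, 0 = free, 0.008 = hard at its stop; 24 mm up the slope from the stop, 89 mm to the left (+y)
- buffer_low_right (a joint): buffer of the case, a black rubber plunger 12 mm across on a spring (800 N/m, so 0.8 N per mm); the value is how far it is pushed in along the slope's normal, 0 = free, 0.008 = hard at its stop; 24 mm up the slope, 89 mm to the right
- buffer_top_left (a joint): buffer of the case, a black rubber plunger 12 mm across on a spring (800 N/m, so 0.8 N per mm); the value is how far it is pushed in along the slope's normal, 0 = free, 0.008 = hard at its stop; 196 mm up the slope, 89 mm to the left
- buffer_top_right (a joint): buffer of the case, a black rubber plunger 12 mm across on a spring (800 N/m, so 0.8 N per mm); the value is how far it is pushed in along the slope's normal, 0 = free, 0.008 = hard at its stop; 196 mm up the slope, 89 mm to the right
- marker: thick red felt marker, 19 x 118 x 19 mm, lying on the bench between the two places; leave it alone
- trowel: hand trowel, 68 x 346 x 33 mm, at the back; leave it alone
- feed_jar: amber jar with a black lid, 64 mm across, 94 mm tall, at the back; leave it alone
- tape_measure: yellow tape measure, 68 x 76 x 31 mm, at the left; leave it alone
- bench_brush: wooden bench brush, 32 x 160 x 50 mm, at the right edge; leave it alone

How it is judged:
On the way, in this order (a step that is already met when the one before it is completed fails the run):
1. the light is lifted clear of the bench (height (world z) of light above 0.06 m and contact force between the fingers and light above 1 N), for 0.2 s.
2. the light leans on the case's slope, between the cheeks, its lower edge near the stop (x of light_foot in the frame of case_seat between -0.006 and 0.02 m and y of light_foot in the frame of case_seat between -0.009 and 0.009 m and z of light_foot in the frame of case_seat below 0.012 m and angle between the x axis of light and the x axis of case_seat, either way round below 0.1 rad and angle between the z axis of light and the z axis of case_seat, either way round below 0.1 rad and contact force between light and case above 0.3 N), for 0.1 s.
At the end, for the whole second after the job is handed in: Through the last second the light lies still and parallel to the slope (0.06 rad), lower edge within 7 mm of the stop, centred within 8.5 mm between the cheeks, and the fingers press it (over 3 N) so that all four buffers are pushed in 2.5 to 7.3 mm (about 15 N in the middle) (x of light_foot in the frame of case_seat between -0.005 and 0.007 m and y of light_foot in the frame of case_seat between -0.0085 and 0.0085 m and angle between the x axis of light and the x axis of case_seat, either way round below 0.06 rad and angle between the z axis of light and the z axis of case_seat, either way round below 0.06 rad and value of joint buffer_low_left between 0.0025 and 0.0073 m and value of joint buffer_low_right between 0.0025 and 0.0073 m and value of joint buffer_top_left between 0.0025 and 0.0073 m and value of joint buffer_top_right between 0.0025 and 0.0073 m and contact force between the fingers and light above 3 N and linear speed of light below 0.01 m/s); the arm keeps its last pose, push and grip.
It fails at once if the light is slammed or forced into the case with more than 45 N (contact force between light and case above 45 N).
It fails at once if a bystander is shifted by more than 20 mm (distance of any of marker, trowel, feed_jar, tape_measure, bench_brush from where it was at the start of the episode above 0.02 m).
It also fails if it takes over 67 s, if anything falls off the work surface, if the arm or the gripper's body presses on something with over 40 N, if the wrist force passes 120 N, or if a joint passes its speed limit or range.

## Working session

There is one attempt and no reset: what is moved stays moved. The work goes in short steps, Python scripts to look and compute and a tool call to move; the robot and the scene stay as the last step left them, time stands still between calls to the robot, and variables do not carry over. Pictures are saved under pics/ and viewed, at most 10 in all, crops included, and the job is handed in when it is done.

Besides the shell and the picture viewer there is one more tool, called after ">>>" as name([rows], argument=value, ...), one row to a line, values as JSON. arm_command: Moves the arm, as the interface text tells. Its arguments: {"type":"object","properties":{"plan":{"type":"array","items":{"type":"array","items":{"type":"number"}}},"fingers":{"type":"number"},"grip_force":{"type":"number"}},"required":["plan"]}

```bash
mkdir -p pics; ls; cat > h.py <<'E'
import numpy as np, cv2
from cell import readout, eyes, manip
from scipy.spatial.transform import Rotation as R
def cam(n):
    c=eyes.calibration(n); f=210/np.tan(np.radians(c["vertical_fov"])/2)
    K=np.array([[f,0,c["cx"]],[0,f,c["cy"]],[0,0,1]])
    return K,cv2.Rodrigues(np.array(c["rvec"],float))[0],np.array(c["tvec"],float).ravel(),c
def cloud(n,d):
    K,Rm,t,_=cam(n); v,u=np.mgrid[:420,:560]
    p=np.stack([(u-K[0,2])/K[0,0]*d,(v-K[1,2])/K[1,1]*d,d],-1)
    return (p-t)@Rm
def onplane(n,uv,z):
    K,Rm,t,_=cam(n); uv=np.atleast_2d(uv)
    r=np.c_[(uv[:,0]-K[0,2])/K[0,0],(uv[:,1]-K[1,2])/K[1,1],np.ones(len(uv))]@Rm
    C=-Rm.T@t; return C+r*((z-C[2])/r[:,2])[:,None]
def proj(n,P):
    K,Rm,t,_=cam(n); q=(np.atleast_2d(P)@Rm.T+t)@K.T; return q[:,:2]/q[:,2:]
E
python3 - <<'E'
from h import *
for n in("side","top"):
    im,d=eyes.grab_frame(n); cv2.imwrite(f"pics/{n}0.png",im[:,:,::-1]); np.savez(f"pics/{n}0.npz",im=im,d=d)
    K,Rm,t,c=cam(n); print(n,c,-Rm.T@t)
print(readout.state())
E
```

```text
pics
side {'vertical_fov': 47.095752088708906, 'cx': 275.8249208505495, 'cy': 211.86564667428783, 'rvec': array([ 0.7415036 , -2.39461051,  1.31223903]), 'tvec': array([0.49584496, 0.29483547, 1.52586206])} [-0.26741366  1.1997579   1.07243467]
top {'vertical_fov': 44.632957664406334, 'cx': 287.02127518275785, 'cy': 206.2422801577408, 'rvec': array([ 2.14213008, -2.10258085,  0.18570938]), 'tvec': array([-0.00985496,  0.64086427,  1.58307394])} [ 0.34353605 -0.0133208   1.67294135]
{'time_s': 0.1, 'qpos': array([-1.42960867e+00,  1.24437942e-01,  1.65156763e+00,  3.33145273e-05,
        1.36749810e+00, -8.25761267e-02]), 'joint_vel': array([ 0.00026145,  0.00022836, -0.00125545, -0.00016458,  0.00079352,
        0.00074096]), 'joint_torque': array([ 1.77691518e-04, -4.24932361e+01, -3.66652536e+01, -1.78250093e-04,
        3.94755116e-03,  1.10000201e-06]), 'position': array([ 0.14415178, -0.63323636,  0.23015935]), 'orientation': array([ 9.93747670e-01,  1.11645216e-01, -1.16939856e-05, -9.55579035e-04]), 'wrist_force': array([ 0.11707539, -0.20918076,  0.03950076]), 'wrist_torque': array([ 0.06085006, -0.01495843, -0.00738123]), 'finger_force': 0.0, 'width': 0.08540039643832327}
```

View pics/top0.png

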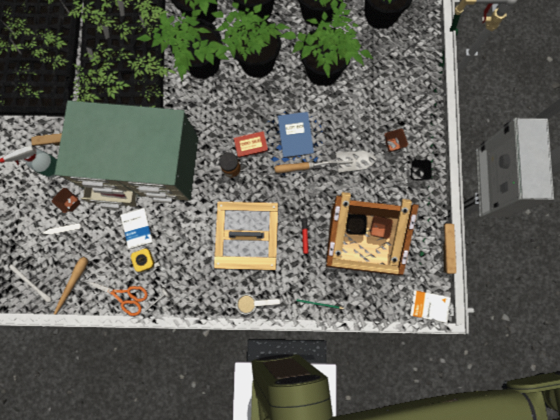

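View pics/side0.png

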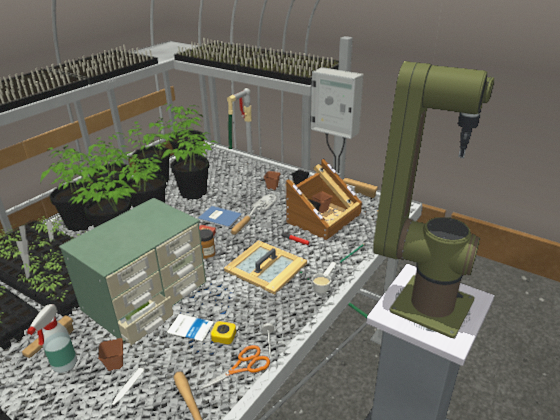

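The top view shows the lid at about (247,236) with its bar across the middle, the marker at (305,236), and the case at (372,235) with its low front towards the robot. The side view agrees.

```bash
python3 - <<'E'
from h import *
z=np.load("pics/top0.npz"); im,d=z["im"],z["d"]; P=cloud("top",d)
c=im[185:290,200:430,::-1]; cv2.imwrite("pics/crop0.png",cv2.resize(c,None,fx=3.4,fy=3.4,interpolation=cv2.INTER_CUBIC))
hsv=cv2.cvtColor(im,cv2.COLOR_RGB2HSV)
v,u=np.mgrid[:420,:560]
roi=(u>205)&(u<288)&(v>195)&(v<278)
m=roi&(hsv[...,1]>70)&(hsv[...,2]>110)&(P[...,2]>.008)
cs,_=cv2.findContours(m.astype(np.uint8),0,2); k=max(cs,key=cv2.contourArea)
W=onplane("top",k[:,0].astype(float),.016)
r=cv2.minAreaRect((W[:,:2]*1000).astype(np.float32)); print("lid",r, np.median(P[m][:,2]))
b=roi&(P[...,2]>.035)&(P[...,2]<.07); q=P[b]; print("bar",b.sum(),np.median(q,0), cv2.minAreaRect((q[:,:2]*1000).astype(np.float32)))
h=hsv[...,2]<90; bb=(u>225)&(u<270)&(v>225)&(v<248)&h
cs,_=cv2.findContours(bb.astype(np.uint8),0,2); k=max(cs,key=cv2.contourArea)
print("bar col",cv2.minAreaRect((onplane("top",k[:,0].astype(float),.053)[:,:2]*1000).astype(np.float32)))
# case: points above 30 mm
cm=(u>318)&(u<425)&(v>185)&(v<285)&(P[...,2]>.045)
cm&=(u>322)
q=P[cm]; print("case",len(q),q.min(0),q.max(0)); print(cv2.minAreaRect((q[:,:2]*1000).astype(np.float32)))
hm=np.clip(P[185:290,200:430,2]*1200,0,255).astype(np.uint8)
cv2.imwrite("pics/hm.png",cv2.applyColorMap(cv2.resize(hm,None,fx=3.4,fy=3.4,interpolation=cv2.INTER_NEAREST),cv2.COLORMAP_JET))
a=np.vstack([cv2.imread("pics/crop0.png")[:300],cv2.imread("pics/hm.png")[:300]]); cv2.imwrite("pics/both.png",a)
E
```

```text
lid ((550.7149047851562, 134.04913330078125), (199.8227996826172, 220.2078399658203), 89.0903091430664) 0.01513112224191274
bar 150 [0.549973   0.12882915 0.05149534] ((549.5599975585938, 133.49288940429688), (14.9017333984375, 100.44904327392578), 0.6684536933898926)
bar col ((546.3558959960938, 132.6951446533203), (12.835986137390137, 105.32903289794922), 1.05683434009552)
case 3767 [ 0.34353605 -0.38560188  0.04505426] [ 0.66909281 -0.0133208   1.67294135]
((495.696533203125, -201.10891723632812), (345.28594970703125, 338.29931640625), 84.60265350341797)
```

View pics/both.png

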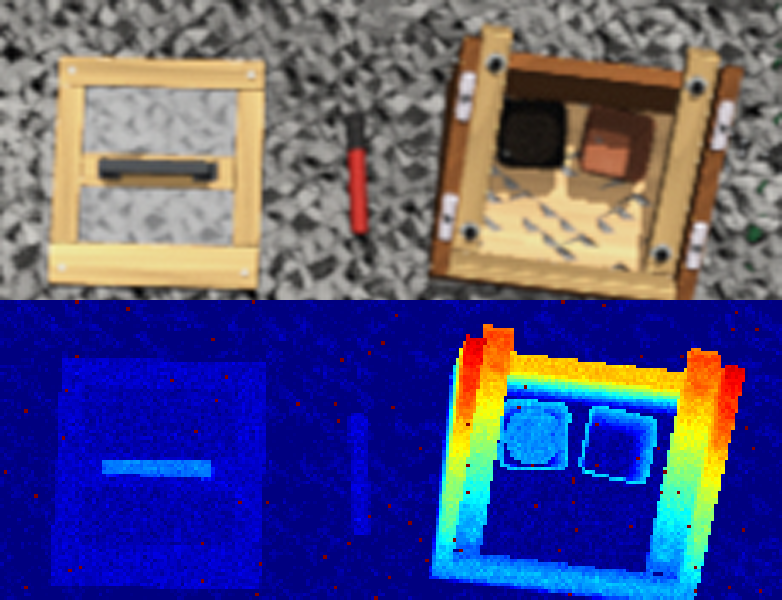

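The crop shows the lid square with its bar in the middle. On the case, the four black buffers are at crop pixels (495,63), (697,87), (470,232) and (662,254), which makes them good landmarks for the case pose.

```bash
cat > case.py <<'E'
from h import *
from scipy.optimize import least_squares
def lines(cnt,n,z):
    """quad from contour: fit a line to each side"""
    W=onplane(n,cnt,z)[:,:2]; return W
def buffers(im):
    g=cv2.cvtColor(im,cv2.COLOR_RGB2GRAY).astype(float); out=[]
    for u,v in [(345.6,203.5),(405,210.6),(338.2,253.2),(394.7,259.7)]:
        u0,v0=int(round(u)),int(round(v)); s=g[v0-4:v0+5,u0-4:u0+5]; w=np.clip(90-s,0,None)
        vv,uu=np.mgrid[v0-4:v0+5,u0-4:u0+5]; out.append([(uu*w).sum()/w.sum(),(vv*w).sum()/w.sum()])
    return np.array(out)
E
python3 - <<'E'
from case import *
z=np.load("pics/top0.npz"); im,d=z["im"],z["d"]; P=cloud("top",d)
uv=buffers(im); print(uv.round(1))
W=np.vstack([onplane("top",uv[:2],.1661),onplane("top",uv[2:],.0675)]); print(W.round(4))
print([round(float(P[int(round(b)),int(round(a)),2]),4) for a,b in uv])
L=np.array([[.068,.089],[.068,-.089],[-.0729,.089],[-.0729,-.089]])
f=lambda p:((L@np.array([[np.cos(p[2]),np.sin(p[2])],[-np.sin(p[2]),np.cos(p[2])]])+p[:2])-W[:,:2]).ravel()
s=least_squares(f,[.55,-.2,0]); print("case",s.x.round(4),(s.fun*1000).round(1))
hsv=cv2.cvtColor(im,cv2.COLOR_RGB2HSV)
v,u=np.mgrid[:420,:560]; roi=(u>205)&(u<288)&(v>195)&(v<278)
m=roi&(hsv[...,1]>70)&(hsv[...,2]>110)
cs,_=cv2.findContours(m.astype(np.uint8),0,cv2.CHAIN_APPROX_NONE); k=max(cs,key=cv2.contourArea)[:,0].astype(float)
Q=onplane("top",k,.016)[:,:2]-[.5507,.134]
for nm,ax,sg in(("up",0,1),("low",0,-1),("left",1,1),("right",1,-1)):
    h=[.11,.1][ax]; e=Q[(abs(Q[:,ax]*sg-h)<.012)&(abs(Q[:,1-ax])<.08)]
    p=np.polyfit(e[:,1-ax],e[:,ax],1); print(nm,len(e),p.round(4))
E
```

```text
[[347.3 205.2]
 [405.1 211. ]
 [337.8 253.2]
 [395.4 260.7]]
[[ 0.6275 -0.1794  0.1661]
 [ 0.613  -0.3518  0.1661]
 [ 0.4925 -0.1601  0.0675]
 [ 0.4725 -0.3399  0.0675]]
[0.1655, 0.1607, 0.0676, 0.0664]
case [ 0.5538 -0.258  -0.1033] [ 3.1  2.8 -0.7 -1.8 -2.  -1.9 -0.4  0.9]
up 48 [0.003  0.1098]
low 49 [ 0.0101 -0.108 ]
left 49 [-0.0051  0.0988]
right 49 [-0.0164 -0.0984]
```

```bash
python3 - <<'E'
from case import *
z=np.load("pics/top0.npz"); im=z["im"]
g=cv2.cvtColor(im,cv2.COLOR_RGB2GRAY).astype(float)
uv0=np.array([[345.2,203.2],[404.6,210.2],[337.9,252.9],[394.4,259.4]])
for u,v in uv0: print(g[int(v)-4:int(v)+6,int(u)-4:int(u)+6].astype(int))
L=np.array([[.068,.089],[.068,-.089],[-.0729,.089],[-.0729,-.089]])
uv=uv0
W=np.vstack([onplane("top",uv[:2],.1661),onplane("top",uv[2:],.0675)])
f=lambda p:((L@np.array([[np.cos(p[2]),np.sin(p[2])],[-np.sin(p[2]),np.cos(p[2])]])+p[:2])-W[:,:2]).ravel()
s=least_squares(f,[.55,-.2,0]); print("case",s.x.round(4),(s.fun*1000).round(1))
E
```

```text
[[128 160 171 172 166 165 167 158 137 115]
 [136 167 172 174 164 160 168 161 138 110]
 [137 169 173 172 164 161 167 166 135 111]
 [142 171 172 134  81  80 131 162 136 109]
 [146 168 145  88  29  33  95 143 139 122]
 [151 154 113  53  21  33  98 132 118 110]
 [156 155 115  65  45  74 129 132  79  50]
 [160 170 153 115  97 130 156 120  54  31]
 [165 172 171 156 137 143 155 120  47  31]
 [166 171 173 172 168 159 159 122  40  31]]
[[ 93  97 145 165 164 168 170 169 166 157]
 [ 91 120 166 164 156 162 170 171 167 157]
 [ 94 126 175 169 148 151 168 176 167 150]
 [ 94 117 156 133  70  58 119 167 164 136]
 [ 92 121 132  88  30  25  71 137 157 129]
 [ 97 139 127  74  29  28  71 129 157 118]
 [123 164 146  98  65  63  96 139 160 121]
 [129 169 146 117 112 122 147 157 158 116]
 [128 167 154 136 137 153 164 156 127  72]
 [136 167 170 170 170 171 164 154 117  52]]
[[164 151 175 174 171 168 165 160 153 166]
 [135 149 174 171 167 165 165 159 153 153]
 [154 160 176 168 152 153 164 163 154 146]
 [154 163 177 170 135 127 153 166 178 183]
 [145 147 157 136  68  42  91 149 188 209]
 [139 152 150 109  34  23  60 131 195 220]
 [144 174 175 132  51  36  72 138 194 214]
 [144 175 177 144  88  79 120 154 182 209]
 [150 178 177 157 130 128 144 148 164 202]
 [144 162 164 164 162 164 168 163 182 209]]
[[ 74 101 155 174 175 172 169 164 162 153]
 [ 80 121 166 174 178 174 169 165 160 138]
 [ 89 122 160 161 168 166 165 168 161 129]
 [ 91 128 155 124  93 106 150 173 163 122]
 [ 95 134 127  56  28  40 117 165 163 121]
 [106 151 125  51  21  32 100 152 160 120]
 [125 159 126  67  45  69 130 160 136  78]
 [128 155 133 104 100 128 159 162 122  52]
 [147 177 159 138 149 163 165 162 121  47]
 [160 177 162 157 152 151 153 153 110  41]]
case [ 0.5571 -0.2554 -0.0965] [-0.2 -0.3  0.8 -0.3 -0.3  0.6 -0.4  0. ]
```

>>> arm_command([
  [0,0,-0.05,0],
  [0,0,-0.1,0],
  [0,0,-0.15,0],
  [0,0,-0.18,0],
  [0,0,-0.18,0],
], fingers=1)

```text
time_s: 0.6
position: [0.1444, -0.6351, 0.4186]
orientation: [0.994, 0.112, 0.0, 0.005]
wrist_force: [-0.2, -0.4, 0.6]
width: 0.0853
finger_force: 0.0
```

>>> arm_command([
  [0.164,-0.19,0,0],
  [0.164,-0.19,0,0],
  [0.164,-0.19,0,0],
  [0.164,-0.19,0,0],
  [0.164,-0.19,0,0],
])

```text
time_s: 1.1
position: [0.2619, -0.4109, 0.4092]
orientation: [0.994, 0.111, -0.0, -0.001]
wrist_force: [0.7, 0.2, 1.1]
width: 0.0852
finger_force: 0.0
```

>>> arm_command([
  [0.164,-0.19,0,0],
  [0.164,-0.19,0,0],
  [0.164,-0.19,0,0],
  [0.164,-0.19,0,0],
  [0.164,-0.19,0,0],
])

```text
time_s: 1.6
position: [0.3789, -0.1901, 0.4096]
orientation: [0.994, 0.111, -0.001, -0.001]
wrist_force: [1.1, -0.2, 0.8]
width: 0.0851
finger_force: 0.0
```

>>> arm_command([
  [0.164,-0.19,0,0],
  [0.164,-0.19,0,0],
  [0.164,-0.19,0,0],
  [0.164,-0.19,0,0],
  [0.164,-0.19,0,0],
])

```text
time_s: 2.1
position: [0.4962, 0.0308, 0.4095]
orientation: [0.994, 0.112, -0.001, -0.0]
wrist_force: [0.6, -0.7, 0.8]
width: 0.0855
finger_force: 0.0
```

>>> arm_command([
  [0.075,-0.088,0,-0.7],
  [0.075,-0.088,0,-0.7],
  [0.075,-0.088,0,-0.7],
  [0.075,-0.088,0,-0.7],
  [0.075,-0.088,0,-0.7],
])

```text
time_s: 2.6
position: [0.5495, 0.1319, 0.4087]
orientation: [0.894, 0.449, -0.002, -0.001]
wrist_force: [0.1, 0.7, -0.0]
width: 0.0855
finger_force: 0.0
```

>>> arm_command([
  [0,0,0,-0.636],
  [0,0,0,-0.636],
  [0,0,0,-0.636],
  [0,0,0,-0.636],
  [0,0,0,-0.636],
])

```text
time_s: 3.1
position: [0.5492, 0.131, 0.4091]
orientation: [0.71, 0.704, -0.001, -0.001]
wrist_force: [-0.1, 0.3, 1.0]
width: 0.0853
finger_force: 0.0
```

```bash
cat > st.py <<'E'
from h import *
def st():
    s=readout.state(); M=R.from_quat(s["orientation"]).as_matrix(); y=M[:,1]
    print("t",s["time_s"],"pos",s["position"].round(4),"yhead",np.arctan2(y[1],y[0]).round(4),"z",M[:,2].round(3),"F",s["wrist_force"].round(2),"T",s["wrist_torque"].round(2),"w",round(s["width"],4),"ff",round(s["finger_force"],1))
    return s,M
def go(p,head=None):
    s,M=st(); print("shift",(M.T@(np.array(p)-s["position"])).round(4))
E
python3 -c "
from st import *
go([.551,.134,.12])"
```

```text
t 3.1 pos [0.5492 0.131  0.4091] yhead -0.0076 z [-0.003 -0.    -1.   ] F [-0.11  0.31  1.04] T [ 0.01 -0.    0.07] w 0.0853 ff 0.0
shift [0.0032 0.0027 0.2891]
```

>>> arm_command([
  [0.003,0.003,0.05,0],
  [0.003,0.003,0.1,0],
  [0.003,0.003,0.15,0],
  [0.003,0.003,0.2,0],
  [0.003,0.003,0.25,0],
])

```text
time_s: 3.6
position: [0.5512, 0.1338, 0.1578]
orientation: [0.711, 0.703, -0.001, -0.001]
wrist_force: [0.6, 0.9, 0.5]
width: 0.0852
finger_force: 0.0
```

>>> arm_command([
  [0,0,0.03,0],
  [0,0,0.06,0],
  [0,0,0.09,0],
  [0,0,0.11,0],
  [0,0,0.11,0],
])

```text
time_s: 4.1
position: [0.5483, 0.1333, 0.0461]
orientation: [0.711, 0.703, -0.004, -0.003]
wrist_force: [-0.4, 0.4, -0.6]
width: 0.0853
finger_force: 0.0
```

```bash
python3 -c "
from st import *
go([.551,.134,.033])
for n in('top','side'):
    im,d=eyes.grab_frame(n); c=proj(n,[.551,.134,.06])[0].astype(int); q=im[c[1]-50:c[1]+50,c[0]-65:c[0]+65,::-1]; cv2.imwrite(f'pics/g_{n}.png',cv2.resize(q,(520,400),interpolation=cv2.INTER_CUBIC))
"
```

```text
t 4.1 pos [0.5483 0.1333 0.0461] yhead -0.0111 z [-0.01  -0.001 -1.   ] F [-0.39  0.41 -0.61] T [0.02 0.   0.  ] w 0.0853 ff 0.0
shift [0.0007 0.0029 0.013 ]
```

View pics/g_side.png

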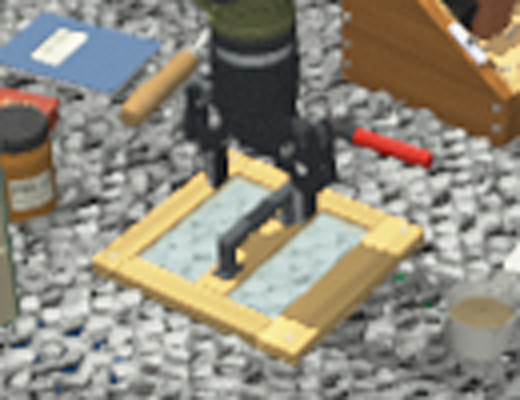

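The side crop shows the open fingers straddling the middle of the bar, with fingertips at about (218,180) and (310,205). Next: go down and close.

>>> arm_command([
  [0.001,0.002,0.007,0],
  [0.001,0.002,0.013,0],
  [0.001,0.002,0.013,0],
  [0.001,0.002,0.013,0],
])

```text
time_s: 4.6
position: [0.5548, 0.135, 0.0387]
orientation: [0.711, 0.703, 0.0, 0.0]
wrist_force: [0.2, -0.7, -0.1]
width: 0.0856
finger_force: 0.0
```

>>> arm_command([
  [0,0,0,0],
  [0,0,0,0],
  [0,0,0,0],
  [0,0,0,0],
  [0,0,0,0],
], fingers=-1, grip_force=25)

```text
time_s: 5.1
position: [0.5543, 0.135, 0.0386]
orientation: [0.711, 0.703, -0.0, -0.0]
wrist_force: [-2.7, -1.4, 1.4]
width: 0.0135
finger_force: 26.3
```

>>> arm_command([
  [0,0,0,0],
  [0,0,0,0],
  [0,0,0,0],
  [0,0,0,0],
])

```text
time_s: 5.5
position: [0.5546, 0.135, 0.0386]
orientation: [0.711, 0.703, -0.0, -0.0]
wrist_force: [-2.7, -0.9, 3.6]
width: 0.0129
finger_force: 26.8
```

>>> arm_command([
  [0,0,0,0],
  [0,0,0,0],
  [0,-0.002,0.005,0],
  [0,-0.002,0.005,0],
  [0,-0.002,0.005,0],
], fingers=-0.3)

```text
time_s: 6.0
position: [0.5523, 0.1349, 0.033]
orientation: [0.711, 0.703, -0.0, -0.0]
wrist_force: [-0.8, -0.7, -0.0]
width: 0.03
finger_force: 0.0
```

>>> arm_command([
  [0,0,0,0],
  [0,0,0,0],
  [0,0,0,0],
  [0,0,0,0],
  [0,0,0,0],
], fingers=-1)

```text
time_s: 6.5
position: [0.553, 0.135, 0.0337]
orientation: [0.711, 0.703, 0.0, 0.0]
wrist_force: [2.2, 0.9, -0.4]
width: 0.0134
finger_force: 27.5
```

>>> arm_command([
  [0,0,-0.02,0],
  [0,0,-0.05,0],
  [0,0,-0.08,0],
  [0,0,-0.08,0],
  [0,0,-0.08,0],
])

```text
time_s: 7.0
position: [0.5521, 0.1349, 0.1126]
orientation: [0.711, 0.703, -0.0, -0.0]
wrist_force: [-0.3, -1.3, -5.0]
width: 0.013
finger_force: 27.1
```

>>> arm_command([
  [0,0,-0.04,0],
  [0,0,-0.08,0],
  [0,0,-0.12,0],
  [0,0,-0.16,0],
  [0,0,-0.19,0],
])

```text
time_s: 7.5
position: [0.5522, 0.1349, 0.3028]
orientation: [0.711, 0.703, -0.001, -0.001]
wrist_force: [-0.4, 0.6, -5.1]
width: 0.0133
finger_force: 27.1
```

>>> arm_command([
  [-0.03,0,0,0],
  [-0.07,0,0,0],
  [-0.11,-0.002,0,0.02],
  [-0.15,-0.003,0,0.04],
  [-0.19,-0.004,0,0.06],
])

```text
time_s: 8.0
position: [0.5452, -0.0562, 0.2995]
orientation: [0.732, 0.681, -0.002, -0.002]
wrist_force: [0.7, 0.7, -3.4]
width: 0.0136
finger_force: 27.1
```

```bash
python3 -c "
from st import *
go([.5405,-.253,.29])"
```

```text
t 8.0 pos [ 0.5452 -0.0562  0.2995] yhead -0.0715 z [-0.006  0.001 -1.   ] F [ 0.7   0.66 -3.38] T [-0.02 -0.05 -0.08] w 0.0136 ff 27.1
shift [-0.1967  0.0094  0.0092]
```

>>> arm_command([
  [-0.04,0.002,0,0.01],
  [-0.08,0.004,0,0.026],
  [-0.12,0.006,0,0.026],
  [-0.16,0.008,0,0.026],
  [-0.197,0.009,0,0.026],
])

```text
time_s: 8.5
position: [0.5403, -0.2534, 0.2992]
orientation: [0.741, 0.672, -0.001, -0.003]
wrist_force: [0.1, 0.6, -3.6]
width: 0.0136
finger_force: 27.1
```

>>> arm_command([
  [0,0,0,0],
  [0,0,0,0],
  [0,0,0,0],
])

```text
time_s: 8.8
position: [0.5412, -0.2511, 0.3012]
orientation: [0.74, 0.672, -0.0, -0.002]
wrist_force: [-0.6, 0.7, -3.3]
width: 0.0133
finger_force: 27.0
```

```bash
python3 - <<'E'
from st import *
s,M=st()
go([.5405,-.253,.29])
for n in("top","side"):
    im,d=eyes.grab_frame(n); np.savez(f"pics/h_{n}.npz",im=im,d=d); c=proj(n,s["position"])[0].astype(int); x,y=max(c[0]-65,0),max(c[1]-50,0); q=im[y:y+100,x:x+130,::-1]; print(n,x,y); cv2.imwrite(f'pics/h_{n}.png',cv2.resize(q,(520,400),interpolation=cv2.INTER_CUBIC))
cv2.imwrite("pics/h2.png",np.hstack([cv2.imread("pics/h_top.png"),cv2.imread("pics/h_side.png")])[:, :1040:1])
a=cv2.imread("pics/h2.png"); cv2.imwrite("pics/h2.png",cv2.resize(a,(800,308),interpolation=cv2.INTER_AREA))
E
```

```text
t 8.8 pos [ 0.5412 -0.2511  0.3012] yhead -0.0965 z [-0.003  0.002 -1.   ] F [-0.64  0.66 -3.32] T [ 0.05 -0.    0.04] w 0.0133 ff 27.0
t 8.8 pos [ 0.5412 -0.2511  0.3012] yhead -0.0965 z [-0.003  0.002 -1.   ] F [-0.64  0.66 -3.32] T [ 0.05 -0.    0.04] w 0.0133 ff 27.0
shift [-0.002  -0.0004  0.0112]
top 314 177
side 261 100
```

View pics/h2.png

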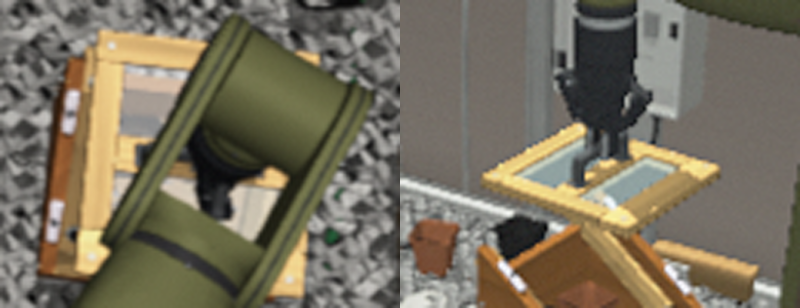

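The lid hangs level over the case; its left edge and all its corners show in the top view. I'll measure it against the expected pose.

```bash
python3 - <<'E'
from st import *
z=np.load("pics/h_top.npz"); P=cloud("top",z["d"]); s=readout.state()
m=(abs(P[...,2]-.284)<.012); m&=(abs(P[...,0]-.541)<.16)&(abs(P[...,1]+.251)<.15)
print(m.sum(),np.median(P[m][:,2]))
v,u=np.nonzero(m); W=onplane("top",np.c_[u,v],.284)[:,:2]
h=-.0965; A=np.array([[np.cos(h),-np.sin(h)],[np.sin(h),np.cos(h)]]); Q=(W-[.5412,-.2511])@A
def edge(ax,sg,lo,hi):
    o=1-ax; b=[]; 
    for a in np.arange(lo,hi,.004):
        e=Q[(abs(Q[:,o]-a)<.002)]; 
        if len(e)>3:
            mx=(e[:,ax]*sg).max(); b.append([a,mx*sg])
    b=np.array(b); k=abs(b[:,1]-np.median(b[:,1]))<.006; p=np.polyfit(b[k,0],b[k,1],1); print(ax,sg,len(b),k.sum(),p.round(4))
edge(1,1,-.1,.1); edge(0,1,.05,.095); edge(0,-1,-.09,-.06);edge(1,-1,-.1,-.03);edge(1,-1,.08,.1)
E
```

```text
2006 0.2803775420947461
1 1 50 50 [-0.0008  0.0981]
0 1 12 12 [0.0182 0.1055]
0 -1 8 5 [ 0.0841 -0.1034]
1 -1 18 14 [-0.0066 -0.1   ]
1 -1 6 4 [-0.5921  0.0632]
```

>>> arm_command([
  [-0.002,0,0.02,0],
  [-0.002,0,0.04,0],
  [-0.002,0,0.06,0],
  [-0.002,0,0.072,0],
  [-0.002,0,0.072,0],
])

```text
time_s: 9.4
position: [0.5404, -0.2527, 0.2289]
orientation: [0.74, 0.672, -0.001, -0.002]
wrist_force: [-0.1, 0.9, -4.6]
width: 0.0131
finger_force: 27.0
```

>>> arm_command([
  [0,0,0.004,0],
  [0,-0.001,0.008,0],
  [0,-0.002,0.012,0],
  [0,-0.003,0.016,0],
  [0,-0.003,0.016,0],
])

```text
time_s: 9.9
position: [0.538, -0.2537, 0.2148]
orientation: [0.741, 0.672, -0.0, -0.001]
wrist_force: [0.0, 0.8, -3.9]
width: 0.0132
finger_force: 27.0
```

```bash
cat >> st.py <<'E'
S=np.array([.4664,-.2468,.05]); hd=-.097
def seat():
    s,M=st(); d=s["position"]-S; c,n=np.cos(hd),np.sin(hd)
    print("bar r,lat,h (mm):",(1000*np.array([d[0]*c+d[1]*n,-d[0]*n+d[1]*c,s["position"][2]+.0125])).round(1))
def pic(name):
    im,d=eyes.grab_frame("side"); np.savez(f"pics/{name}.npz",im=im,d=d); cv2.imwrite(f"pics/{name}.png",cv2.resize(im[130:260,250:400,::-1],(750,600)[:2] if 0 else (690,598),interpolation=cv2.INTER_CUBIC))
E
python3 -c "
from st import *
seat();pic('p1')"
```

```text
t 9.9 pos [ 0.538  -0.2537  0.2148] yhead -0.0971 z [-0.001  0.001 -1.   ] F [ 0.01  0.77 -3.86] T [ 0.02 -0.05 -0.02] w 0.0132 ff 27.0
bar r,lat,h (mm): [7.190e+01 1.000e-01 2.273e+02]
```

View pics/p1.png

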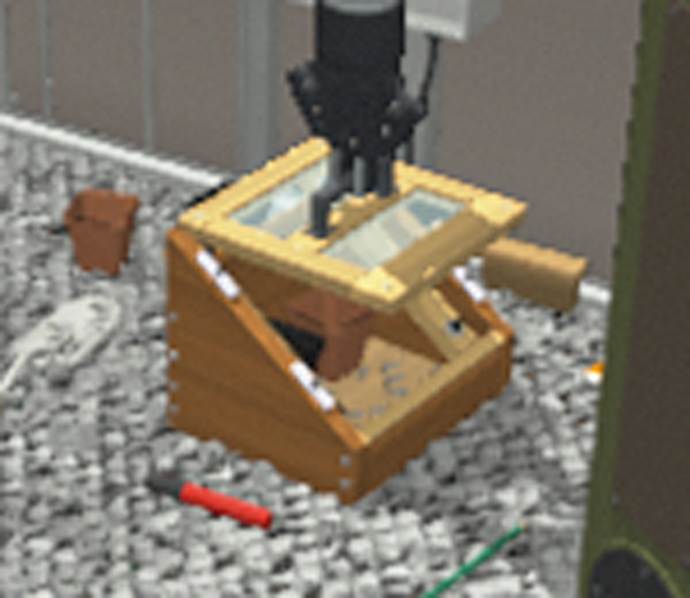

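The side crop shows the upper edge entering between the cheeks at the top, still level. Now I'll lower it so that it pivots on the slope.

>>> arm_command([
  [0.001,0.005,0.003,0],
  [0.001,0.005,0.006,0],
  [0.001,0.004,0.01,0],
  [0.001,0.003,0.014,0],
  [0.001,0.002,0.018,0],
])

```text
time_s: 10.45
position: [0.5409, -0.2534, 0.1988]
orientation: [0.741, 0.672, 0.0, 0.001]
wrist_force: [-3.5, 0.3, 3.7]
width: 0.0135
finger_force: 40.3
```

```bash
python3 -c "
from st import *
seat()"
```

```text
t 10.45 pos [ 0.5409 -0.2534  0.1988] yhead -0.0971 z [ 0.002 -0.001 -1.   ] F [-3.54  0.28  3.73] T [ 0.02 -0.15  0.05] w 0.0135 ff 40.3
bar r,lat,h (mm): [ 74.8   0.6 211.3]
```

>>> arm_command([
  [0,-0.001,0.004,0],
  [0,-0.002,0.008,0],
  [0,-0.002,0.008,0],
], grip_force=20)

```text
time_s: 10.75
position: [0.5388, -0.2532, 0.19]
orientation: [0.741, 0.672, 0.0, 0.001]
wrist_force: [-3.3, -0.9, 5.9]
width: 0.0135
finger_force: 57.3
```

```bash
python3 -c "
from st import *
seat();pic('p2')"
```

```text
t 10.75 pos [ 0.5388 -0.2532  0.19  ] yhead -0.0972 z [ 0.002 -0.001 -1.   ] F [-3.34 -0.91  5.87] T [-0.03 -0.37 -0.04] w 0.0135 ff 57.3
bar r,lat,h (mm): [ 72.7   0.6 202.5]
```

View pics/p2.png

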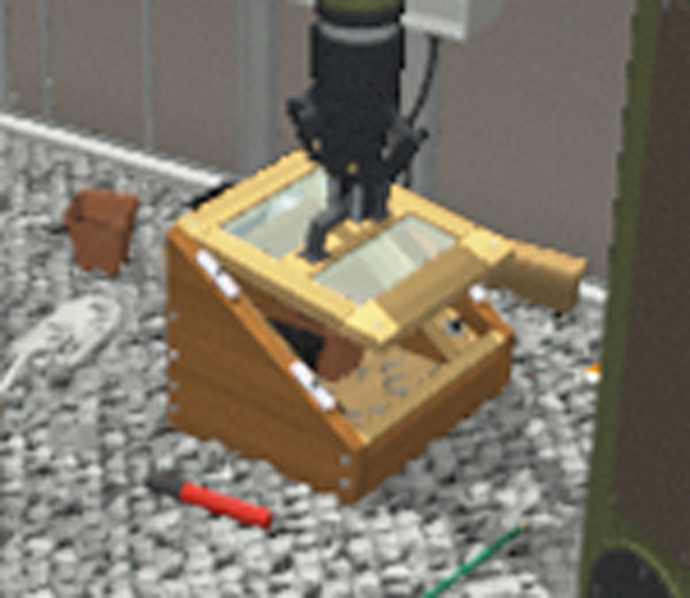

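The lid is tilting about 10°, its upper edge resting on the slope. The pads resist the turn, since the finger force is rising, so I'll ease the opening a little as I lower it. The tilted bar stays jammed between the pads.

>>> arm_command([
  [0,0,0.002,0],
  [0,0,0.004,0],
  [0,-0.001,0.006,0],
], fingers=-0.63)

```text
time_s: 11.1
position: [0.5372, -0.2523, 0.1819]
orientation: [0.741, 0.672, -0.0, -0.001]
wrist_force: [0.8, -0.4, -1.6]
width: 0.0162
finger_force: 12.0
```

```bash
python3 -c "
from st import *
seat()"
```

```text
t 11.1 pos [ 0.5372 -0.2523  0.1819] yhead -0.0969 z [-0.001  0.001 -1.   ] F [ 0.81 -0.44 -1.55] T [-0.06 -0.31  0.01] w 0.0162 ff 12.0
bar r,lat,h (mm): [ 71.    1.4 194.4]
```

>>> arm_command([
  [-0.001,-0.001,0.003,0],
  [-0.001,-0.001,0.006,0],
  [-0.001,-0.002,0.009,0],
  [-0.001,-0.002,0.012,0],
], fingers=-0.59)

```text
time_s: 11.5
position: [0.5356, -0.2536, 0.1716]
orientation: [0.741, 0.672, 0.0, 0.0]
wrist_force: [-0.5, -0.1, 0.1]
width: 0.0171
finger_force: 0.0
```

```bash
python3 -c "
from st import *
seat();pic('p3')"
```

```text
t 11.5 pos [ 0.5356 -0.2536  0.1716] yhead -0.097 z [ 0.001 -0.    -1.   ] F [-0.47 -0.08  0.15] T [-0.03  0.03  0.03] w 0.0171 ff 0.0
bar r,lat,h (mm): [ 6.950e+01 -1.000e-01  1.841e+02]
```

View pics/p3.png

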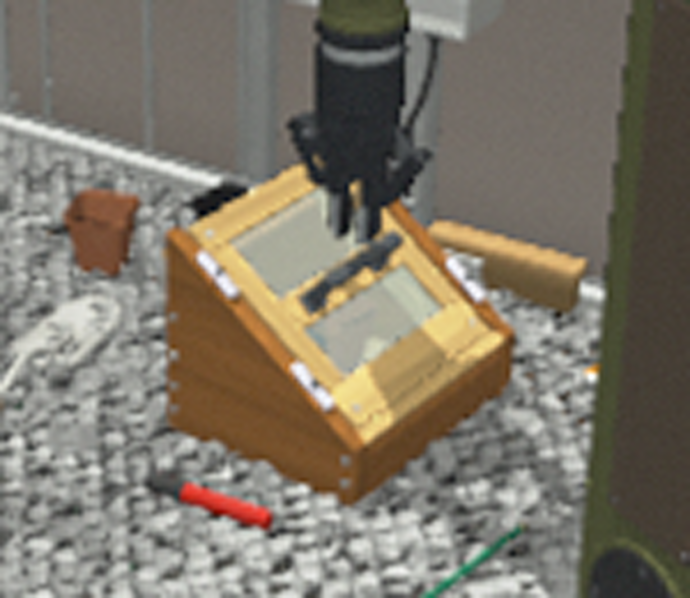

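The lid slid out of the loosened jaws and dropped neatly into place, leaning between the cheeks with its wide rail at the bottom, bar from (305,300) to (402,240). I'll measure it in the seat frame before gripping to press.

```bash
cat >> st.py <<'E'
def seatcloud(n,d):
    u=np.array([np.cos(.611)*np.cos(hd),np.cos(.611)*np.sin(hd),np.sin(.611)]); y=np.array([-np.sin(hd),np.cos(hd),0]); nn=np.cross(u,y)
    return (cloud(n,d)-S)@np.c_[u,y,nn]*1000
E
python3 - <<'E'
from st import *
im,d=eyes.grab_frame("side"); Q=seatcloud("side",d)
it,dt=eyes.grab_frame("top"); T=seatcloud("top",dt); np.savez("pics/now.npz",im=im,d=d,it=it,dt=dt)
for nm,A,I in(("side",Q,im),("top",T,it)):
    for a,b in((5,35),(60,95),(180,215)):
        for y0,y1 in((-95,-80),(80,95)):
            k=(A[...,0]>a)&(A[...,0]<b)&(A[...,1]>y0)&(A[...,1]<y1)&(A[...,2]<40)&(A[...,2]>0); print(nm,a,y0,k.sum(),np.median(A[k][:,2]).round(1) if k.sum() else None)
    k=(abs(A[...,1])<60)&(A[...,2]>44)&(A[...,2]<58)&(A[...,0]>90)&(A[...,0]<135)
    print("bar",k.sum(),np.median(A[k],0).round(1),np.percentile(A[k],[3,97],axis=0).round(0) if k.sum() else "")
    for ya in(104,-104):
        k=(abs(A[...,1]-np.sign(ya)*112)<5)&(A[...,0]>60)&(A[...,0]<100)&(abs(A[...,2]-18)<12); print("cheek z",k.sum(),np.median(A[k][:,2]).round(1))
E
```

```text
side 5 -95 18 17.3
side 5 80 20 18.3
side 60 -95 21 19.1
side 60 80 25 18.9
side 180 -95 0 None
side 180 80 24 18.3
bar 58 [110.9   8.4  53.5] [[105. -40.  46.]
 [118.  57.  57.]]
cheek z 20 18.9
cheek z 14 19.3
top 5 -95 0 None
top 5 80 40 19.5
top 60 -95 3 14.7
top 60 80 48 19.2
top 180 -95 23 19.4
top 180 80 55 19.6
bar 30 [110.   15.3  55.2] [[102. -52.  47.]
 [116.  50.  58.]]
cheek z 41 20.2
cheek z 4 24.4
```

The lid is seated: its face is parallel at z ≈ 19.4 mm, and the bar's s ≈ 110 mm puts its foot at the stop. Next I straddle the bar.

>>> arm_command([
  [0,-0.004,-0.004,0],
  [0,-0.008,-0.004,0],
  [0,-0.008,-0.004,0],
  [0,-0.008,-0.004,0],
], fingers=-0.3)

```text
time_s: 12.05
position: [0.5274, -0.2528, 0.1757]
orientation: [0.741, 0.672, 0.0, 0.0]
wrist_force: [0.4, 0.8, -0.3]
width: 0.0297
finger_force: 0.0
```

>>> arm_command([
  [0,0,0.008,0],
  [0,0,0.016,0],
  [0,0,0.024,0],
  [0,0,0.024,0],
  [0,0,0.024,0],
])

```text
time_s: 12.55
position: [0.5272, -0.2526, 0.1507]
orientation: [0.741, 0.672, -0.0, -0.001]
wrist_force: [0.2, -0.1, -0.1]
width: 0.0299
finger_force: 0.0
```

```bash
python3 -c "
from st import *
seat();seat()"
```

```text
t 12.55 pos [ 0.5272 -0.2526  0.1507] yhead -0.097 z [-0.001  0.001 -1.   ] F [ 0.25 -0.08 -0.13] T [ 0.01 -0.01 -0.05] w 0.0299 ff 0.0
bar r,lat,h (mm): [ 61.1   0.2 163.2]
t 12.55 pos [ 0.5272 -0.2526  0.1507] yhead -0.097 z [-0.001  0.001 -1.   ] F [ 0.25 -0.08 -0.13] T [ 0.01 -0.01 -0.05] w 0.0299 ff 0.0
bar r,lat,h (mm): [ 61.1   0.2 163.2]
```

>>> arm_command([
  [0,0.0005,0.005,0],
  [0,0.0005,0.009,0],
  [0,0.0005,0.009,0],
])

```text
time_s: 12.85
position: [0.5276, -0.2526, 0.1417]
orientation: [0.741, 0.672, -0.0, -0.001]
wrist_force: [0.0, 0.5, 0.1]
width: 0.0302
finger_force: 0.0
```

>>> arm_command([
  [0,0,0,0],
  [0,0,0,0],
  [0,0,0,0],
  [0,0,0,0],
], fingers=-1, grip_force=20)

```text
time_s: 13.25
position: [0.5274, -0.2526, 0.1423]
orientation: [0.741, 0.672, -0.0, -0.001]
wrist_force: [-4.4, 0.3, -0.5]
width: 0.0176
finger_force: 19.5
```

```bash
python3 - <<'E'
from st import *
seat()
im,d=eyes.grab_frame("side"); Q=seatcloud("side",d)
it,dt=eyes.grab_frame("top"); T=seatcloud("top",dt)
for nm,A in(("side",Q),("top",T)):
    for a,b in((5,35),(60,95),(130,170),(180,215)):
        r=[]
        for y0,y1 in((-95,-80),(80,95)):
            k=(A[...,0]>a)&(A[...,0]<b)&(A[...,1]>y0)&(A[...,1]<y1)&(A[...,2]<40)&(A[...,2]>0); r.append((int(k.sum()),np.median(A[k][:,2]).round(1) if k.sum() else None))
        print(nm,a,r)
    k=(abs(A[...,1])<60)&(abs(A[...,1])>14)&(A[...,2]>44)&(A[...,2]<58)&(A[...,0]>90)&(A[...,0]<135); print("bar",k.sum(),np.median(A[k],0).round(1))
E
```

```text
t 13.25 pos [ 0.5274 -0.2526  0.1423] yhead -0.0971 z [-0.001  0.001 -1.   ] F [-4.4   0.32 -0.47] T [ 0.16  0.66 -0.03] w 0.0176 ff 19.5
bar r,lat,h (mm): [6.130e+01 1.000e-01 1.548e+02]
side 5 [(15, np.float64(17.4)), (22, np.float64(21.0))]
side 60 [(19, np.float64(17.9)), (24, np.float64(18.3))]
side 130 [(0, None), (25, np.float64(17.1))]
side 180 [(0, None), (21, np.float64(17.5))]
bar 42 [110.5  31.3  52.2]
top 5 [(0, None), (40, np.float64(19.7))]
top 60 [(0, None), (51, np.float64(17.7))]
top 130 [(0, None), (63, np.float64(17.8))]
top 180 [(53, np.float64(18.6)), (52, np.float64(18.7))]
bar 13 [111.4  22.1  54.7]
```

>>> arm_command([
  [0,0.001,0.0015,0],
  [0,0.001,0.003,0],
  [0,0.001,0.003,0],
], grip_force=25)

```text
time_s: 13.65
position: [0.5286, -0.2529, 0.1405]
orientation: [0.741, 0.672, -0.0, -0.001]
wrist_force: [-8.1, 2.3, 5.5]
width: 0.0174
finger_force: 24.7
```

```bash
cat > chk.py <<'E'
from st import *
seat()
im,d=eyes.grab_frame("side"); Q=seatcloud("side",d)
it,dt=eyes.grab_frame("top"); T=seatcloud("top",dt); np.savez("pics/now.npz",im=im,d=d,it=it,dt=dt)
seat()
for nm,A in(("side",Q),("top",T)):
    for a,b in((5,35),(45,95),(125,175),(180,215)):
        r=[]
        for y0,y1 in((-97,-76),(76,97),(106,117)):
            k=(A[...,0]>a)&(A[...,0]<b)&(A[...,1]>y0)&(A[...,1]<y1)&(abs(A[...,2]-17)<9); r.append((int(k.sum()),float(np.mean(A[k][:,2]).round(1)) if k.sum() else None))
        print(nm,a,"R,L,cheekL",r)
E
python3 chk.py
```

```text
t 13.65 pos [ 0.5286 -0.2529  0.1405] yhead -0.0969 z [-0.001  0.    -1.   ] F [-8.08  2.31  5.51] T [0.28 1.22 0.02] w 0.0174 ff 24.7
bar r,lat,h (mm): [ 62.5   0.  153. ]
t 13.75 pos [ 0.5286 -0.2528  0.1406] yhead -0.0968 z [-0.001  0.    -1.   ] F [-7.16  2.39  5.06] T [0.36 1.14 0.01] w 0.0171 ff 24.7
bar r,lat,h (mm): [ 62.5   0.  153.1]
side 5 R,L,cheekL [(22, 15.5), (30, 16.3), (12, 17.2)]
side 45 R,L,cheekL [(39, 16.3), (43, 15.7), (17, 18.9)]
side 125 R,L,cheekL [(0, None), (44, 15.6), (20, 18.4)]
side 180 R,L,cheekL [(0, None), (35, 15.4), (11, 18.4)]
top 5 R,L,cheekL [(0, None), (55, 17.3), (25, 19.3)]
top 45 R,L,cheekL [(0, None), (100, 17.2), (44, 21.1)]
top 125 R,L,cheekL [(0, None), (106, 16.3), (45, 20.7)]
top 180 R,L,cheekL [(76, 16.5), (77, 16.9), (38, 18.9)]
```

>>> arm_command([
  [0,-0.0005,0.001,0],
  [0,-0.0005,0.0015,0],
  [0,-0.0005,0.0015,0],
  [0,-0.0005,0.0015,0],
])

```text
time_s: 14.15
position: [0.5288, -0.2529, 0.14]
orientation: [0.741, 0.672, 0.0, 0.0]
wrist_force: [-8.0, 3.0, 8.2]
width: 0.0176
finger_force: 24.9
```

```bash
python3 chk.py; python3 -c "
from h import *
z=np.load('pics/now.npz'); cv2.imwrite('pics/p4.png',cv2.resize(z['im'][150:240,280:370,::-1],(590,590),interpolation=cv2.INTER_CUBIC))"
```

```text
t 14.15 pos [ 0.5288 -0.2529  0.14  ] yhead -0.0968 z [ 0.001 -0.    -1.   ] F [-7.98  2.95  8.15] T [0.45 1.09 0.08] w 0.0176 ff 24.9
bar r,lat,h (mm): [ 62.7  -0.  152.5]
t 14.25 pos [ 0.5288 -0.2529  0.14  ] yhead -0.0969 z [ 0.001 -0.    -1.   ] F [-7.52  2.52  8.83] T [ 0.49  1.05 -0.  ] w 0.0173 ff 24.9
bar r,lat,h (mm): [ 62.7  -0.  152.5]
side 5 R,L,cheekL [(21, 15.9), (33, 15.6), (16, 18.3)]
side 45 R,L,cheekL [(35, 15.2), (45, 16.2), (20, 19.6)]
side 125 R,L,cheekL [(0, None), (45, 15.1), (17, 18.8)]
side 180 R,L,cheekL [(0, None), (38, 15.8), (13, 18.9)]
top 5 R,L,cheekL [(0, None), (55, 17.1), (25, 19.6)]
top 45 R,L,cheekL [(0, None), (102, 17.0), (44, 19.6)]
top 125 R,L,cheekL [(1, 10.6), (103, 15.9), (41, 20.1)]
top 180 R,L,cheekL [(75, 15.4), (78, 15.5), (41, 20.1)]
```

View pics/p4.png

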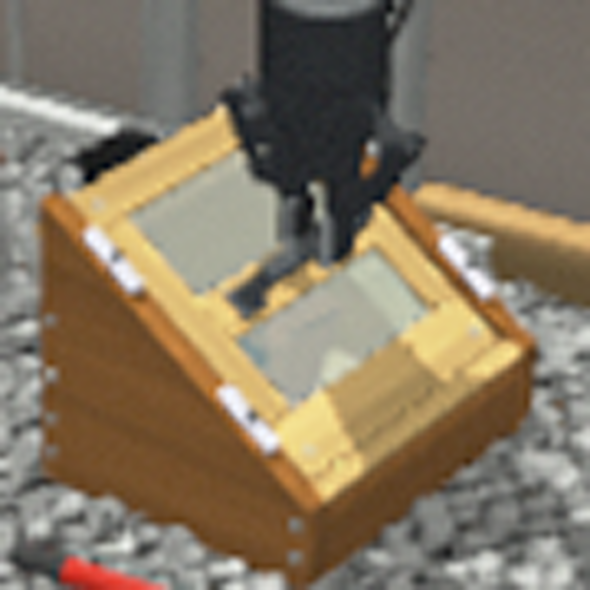

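The side crop shows the lid flush between the cheeks, with the gripper holding the bar and nothing else touched. I'll press slightly more towards the low end and relieve the sideways force.

>>> arm_command([
  [0.0005,-0.0005,0.001,0],
  [0.001,-0.001,0.0018,0],
  [0.001,-0.001,0.0018,0],
  [0.001,-0.001,0.0018,0],
])

```text
time_s: 14.65
position: [0.5289, -0.2528, 0.1396]
orientation: [0.741, 0.672, 0.0, 0.002]
wrist_force: [-5.9, 1.4, 9.9]
width: 0.0174
finger_force: 25.1
```

```bash
cat > chk2.py <<'E'
from st import *
seat(); fr={"side":[],"top":[]}; F=[]
for i in range(4):
    for n in fr: fr[n].append(seatcloud(n,eyes.grab_frame(n)[1])); F.append(readout.state()["wrist_force"])
print("F",np.mean(F,0).round(2)); seat()
for nm in fr:
    A=np.stack(fr[nm])
    # plane fit on rails + cheek reference
    x,y,z=A[...,0],A[...,1],A[...,2]
    k=(x>4)&(x<215)&(abs(y)>74)&(abs(y)<96)&(abs(z-16)<5)
    for _ in range(3):
        p,*_r=np.linalg.lstsq(np.c_[x[k]-110,y[k],np.ones(k.sum())],z[k],rcond=None); k&=abs(z-(p[0]*(x-110)+p[1]*y+p[2]))<2.5
    print(nm,k.sum(),"slope",p[:2].round(4),"z at low L,R, top L,R",[(p[2]+p[0]*a+p[1]*b).round(1) for a in(-86,86) for b in(89,-89)])
    c=(x>10)&(x<210)&(abs(y)>107)&(abs(y)<118)&(abs(z-18)<3); 
    q=np.polyfit(x[c]-110,z[c],1); print("cheek/buttons",c.sum(),q.round(4))
E
python3 chk2.py
```

```text
t 14.65 pos [ 0.5289 -0.2528  0.1396] yhead -0.097 z [ 0.003 -0.003 -1.   ] F [-5.91  1.4   9.86] T [ 0.16  0.96 -0.03] w 0.0174 ff 25.1
bar r,lat,h (mm): [6.280e+01 1.000e-01 1.521e+02]
F [-6.23  1.35 10.26]
t 15.05 pos [ 0.5289 -0.2528  0.1396] yhead -0.0969 z [ 0.003 -0.003 -1.   ] F [-5.88  0.97 10.12] T [0.2  0.9  0.01] w 0.0177 ff 25.1
bar r,lat,h (mm): [6.280e+01 1.000e-01 1.521e+02]
side 660 slope [-0.0025  0.0018] z at low L,R, top L,R [np.float64(15.3), np.float64(15.0), np.float64(14.9), np.float64(14.6)]
cheek/buttons 278 [-8.00000e-04  1.81303e+01]
top 1218 slope [-0.0021  0.0022] z at low L,R, top L,R [np.float64(15.9), np.float64(15.6), np.float64(15.6), np.float64(15.2)]
cheek/buttons 505 [-1.2000e-03  1.8324e+01]
```

```bash
python3 -c "
from st import *
print(manip.job_done()); seat()"
```

```text
the job is handed in; nothing more can be done
None
the job is handed in; nothing more can be done
```

I handed the job in with the lid seated and the gripper still pressing it: about 15 N on the buffers by the force reading (an estimated 3.3 N of it the lid's own weight), face level to within 1 mm and about 2.5–3 mm below the cheek tops, lower edge at the stop; the lid slipped from the eased jaws and dropped the last bit onto the slope, and the hand-in returned no verdict.

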